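Spice jars to the white rack in reverse order

ROBOT

A 6-joint arm with a two-finger parallel gripper is mounted at the origin on the work surface. World frame = base frame: x ahead of the robot, y to its left, z up, the work surface at z = 0. Lengths are in m, angles in rad, forces in N, time in s.
With the tool pointing down it reaches from about 0.225 to 0.875 m from the base axis. Payload 3.4 kg.
Tool frame: the origin (TCP) lies at the very end of the fingers, on their centre line; the grasp point (between the pads) lies 19 mm behind it; z points along the fingers, y is the line along which they close (so a half turn about z gives the same grasp; the last joint's range is limited). The gripper opens to 85 mm and grips with 20 to 120 N. Pads are 22 mm wide; open, the fingers measure 114 mm over their backs; the gripper's body (76 mm by 85 mm) begins 54 mm behind the grasp point. The pads swing forward as they close: fully open they stand 13 mm farther back than shut.
Start: joints at [1.209, 0.276, 1.505, -0, 1.361, -0.121], TCP at [0.137, 0.558, 0.231] pointing down, gripper open.
Joint ranges: [-2.89, 2.89], [-0.75, 2.08], [0.22, 2.7], [-1.18, 4.32], [0.11, 2.71], [-2.7, 2.7]. Speed limits (rad/s): [2.57, 2.57, 3.14, 3.14, 3.14, 3.14].

INTERFACE

Orientations are given as a unit quaternion [w, x, y, z].
In Python, from rig import readout, vision, manip gives the robot as it stands.
- The arm moves only by the shell command python3 -m handwheel 'ROWS' [FORCE]. ROWS is JSON, a list of rows, each a list of 3 entries, a list of its own where there are three numbers: the shift along the tool's x, y, z in mm, then the turn, a rotation vector about the tool's x, y, z in units of 6 degrees (1.0 is 6 degrees), then the closure, from -1 (fully open) to 1 (shut), so that 0 is half open. A call has 1 to 20 rows; each row shifts and turns the commanded pose from where the row before left it, along the tool's axes as they then stand; what a row does not reach is not made up. A row lasts 1/8 s, in which the tool goes at most 62.5 mm and 10.7 degrees, less where a joint would pass 70% of its speed; a pose out of reach is approached as far as the arm can. A call is refused whole if a number of a shift passes 62.5 or a number of a turn 1, either way. A call with a gripper value outside its range is refused whole. The fingers move at their own pace and stop on an object; FORCE is the grip in N (left out, the last holds). Time passes only in rows, so rows that do not move let the fingers close. It gives the time, the measured TCP pose, the force, the opening and the grip force at its end, in the units of the state.
- readout.get_state(): the state, without advancing time (a new reading comes with each control period).
- vision.get_image(name): name is "side" or "top"; returns the picture (400x640x3 uint8, blue, green, red); there is no depth.
- vision.camera_params(name): a dict with "intrinsics" (3x3 intrinsics, pixels), "rvec" (rotation vector, rad) and "tvec" (3), from world to camera coordinates, as OpenCV has them. Camera axes: x right, y down, z forward; pixel columns grow to the right and rows downward; lengths in m; the calibration is good to about 2 mm. A picture is of the moment at which its call begins. camera_params takes no time and is no camera call.
- manip.sign_off(): hands the job in; it is judged then, once.
The state is a dict: "clock": time; "qpos": joint angles; "qd": joint speeds; "effort": joint torques, N m; "position": TCP position; "ee_rot": TCP orientation; "contact_force": force on the tool from outside, world axes, zero at the start; "moment": the same for the moment, N m; "width": finger opening in m; "gripper_force": force on a finger pad.
Only numpy, scipy, OpenCV 4.12 (cv2) and the standard library are available. Lean on these libraries where they do the work, as an engineer would, in place of code of your own. Each camera call takes 0.05 s, during which the arm holds its last target. There are 200 camera calls.

TASK

Move all four spice jars from the dark wooden tray into the white rack, one jar to a cell and in reverse order: the jar that stood at the left end of the tray (seen from the robot) goes into the right-hand end cell, the next one into the cell beside it, and so on. Stand each jar upright and flat on the floor of its cell, near its middle, let go of it, and knock over no jar on the way; leave the pitcher and the canister where they are.

Things in the scene. Friction and masses are not known exactly. Their poses are not given: they have to be found in the camera images.
- red_jar_mid (a point): Loose spice jar with a red lid and red band: upright white ceramic cylinder 42 mm in diameter and 80 mm tall (straight sides, flat red lid), 105 to 210 g. The point is at its centre, 40 mm above its underside; z is up along the jar. It starts roughly centred on the red tile.
- yellow_jar_mid (a point): Loose spice jar with a yellow lid and yellow band: upright white ceramic cylinder 42 mm in diameter and 80 mm tall (straight sides, flat yellow lid), 105 to 210 g. The point is at its centre, 40 mm above its underside; z is up along the jar. It starts roughly centred on the yellow tile.
- blue_jar_mid (a point): Loose spice jar with a blue lid and blue band: upright white ceramic cylinder 42 mm in diameter and 80 mm tall (straight sides, flat blue lid), 105 to 210 g. The point is at its centre, 40 mm above its underside; z is up along the jar. It starts roughly centred on the blue tile.
- green_jar_mid (a point): Loose spice jar with a green lid and green band: upright white ceramic cylinder 42 mm in diameter and 80 mm tall (straight sides, flat green lid), 105 to 210 g. The point is at its centre, 40 mm above its underside; z is up along the jar. It starts roughly centred on the green tile.
- red_tile: Fixed red square tile, 58 x 58 x 4 mm, lying in the walnut tray under the jar of the same colour (it shows around the jar's foot). It stays there and marks that jar's original place in the row. Origin at the centre of its underside, which is 5 mm above the work surface; its y axis runs along the row.
- yellow_tile: Fixed yellow square tile, 58 x 58 x 4 mm, lying in the walnut tray under the jar of the same colour (it shows around the jar's foot). It stays there and marks that jar's original place in the row. Origin at the centre of its underside, which is 5 mm above the work surface; its y axis runs along the row.
- blue_tile: Fixed blue square tile, 58 x 58 x 4 mm, lying in the walnut tray under the jar of the same colour (it shows around the jar's foot). It stays there and marks that jar's original place in the row. Origin at the centre of its underside, which is 5 mm above the work surface; its y axis runs along the row.
- green_tile: Fixed green square tile, 58 x 58 x 4 mm, lying in the walnut tray under the jar of the same colour (it shows around the jar's foot). It stays there and marks that jar's original place in the row. Origin at the centre of its underside, which is 5 mm above the work surface; its y axis runs along the row.
- walnut_tray: Fixed dark wooden tray holding the row of four tiles and jars at the start. 78 mm (x) by 274 mm (y), outer rim 14 mm high, floor 5 mm thick. Origin at the centre of its underside; y runs along the row towards its left end as seen from the robot, z up. The four places lie at x = 0, y = +99, +33, -33, -99 mm (66 mm apart, 24 mm free between neighbouring jars), in any colour order; the jars stand with their centres 49 mm above the work surface.
- white_rack: Fixed white rack, empty at the start: 70 mm (x) by 268 mm (y), floor 4 mm thick, with an outer rim and three dividers, all 4 mm thick and 16 mm high, making four open-topped cells in a row, each about 62 x 62 mm inside. Origin at the centre of its underside; y runs along the row towards its left end as seen from the robot, z up. Cell centres at x = 0, y = +99, +33, -33, -99 mm. A jar standing in a cell has its centre 44 mm above the underside of the rack.
- pitcher_mid (a point): Bystander: blue ceramic pitcher, 155 mm tall, 104 mm in diameter, with a side handle; the point is on its axis half-way up. To be left where it is.
- canister_mid (a point): Bystander: stainless canister 104 mm in diameter, 155 mm tall with its black knob; the point is on its axis 70 mm above its underside. To be left where it is.
There are look-alikes about, which are no part of the job. Leave any orange or pink look-alike of the part that bears green_jar_mid alone.

How it is judged:
At the end, for the whole second after the job is handed in: Each jar stands in the white-rack cell mirrored from its tile's place in the tray (y -> -y): centre within 13 mm of the cell centre along x and y and 39 to 49 mm above the rack's underside, within 0.1 rad of upright, released, at rest (below 0.02 m/s) (((y of red_tile in the frame of walnut_tray between 0.079 and 0.119 m and y of red_jar_mid in the frame of white_rack between -0.112 and -0.086 m) or (y of red_tile in the frame of walnut_tray between 0.013 and 0.053 m and y of red_jar_mid in the frame of white_rack between -0.046 and -0.02 m) or (y of red_tile in the frame of walnut_tray between -0.053 and -0.013 m and y of red_jar_mid in the frame of white_rack between 0.02 and 0.046 m) or (y of red_tile in the frame of walnut_tray between -0.119 and -0.079 m and y of red_jar_mid in the frame of white_rack between 0.086 and 0.112 m)) and x of red_jar_mid in the frame of white_rack between -0.013 and 0.013 m and z of red_jar_mid in the frame of white_rack between 0.039 and 0.049 m and angle between each of red_jar_mid, yellow_jar_mid, blue_jar_mid, green_jar_mid's own z axis and vertical below 0.1 rad and linear speed of each of red_jar, yellow_jar, blue_jar, green_jar below 0.02 m/s and ((y of yellow_tile in the frame of walnut_tray between 0.079 and 0.119 m and y of yellow_jar_mid in the frame of white_rack between -0.112 and -0.086 m) or (y of yellow_tile in the frame of walnut_tray between 0.013 and 0.053 m and y of yellow_jar_mid in the frame of white_rack between -0.046 and -0.02 m) or (y of yellow_tile in the frame of walnut_tray between -0.053 and -0.013 m and y of yellow_jar_mid in the frame of white_rack between 0.02 and 0.046 m) or (y of yellow_tile in the frame of walnut_tray between -0.119 and -0.079 m and y of yellow_jar_mid in the frame of white_rack between 0.086 and 0.112 m)) and x of yellow_jar_mid in the frame of white_rack between -0.013 and 0.013 m and z of yellow_jar_mid in the frame of white_rack between 0.039 and 0.049 m and ((y of blue_tile in the frame of walnut_tray between 0.079 and 0.119 m and y of blue_jar_mid in the frame of white_rack between -0.112 and -0.086 m) or (y of blue_tile in the frame of walnut_tray between 0.013 and 0.053 m and y of blue_jar_mid in the frame of white_rack between -0.046 and -0.02 m) or (y of blue_tile in the frame of walnut_tray between -0.053 and -0.013 m and y of blue_jar_mid in the frame of white_rack between 0.02 and 0.046 m) or (y of blue_tile in the frame of walnut_tray between -0.119 and -0.079 m and y of blue_jar_mid in the frame of white_rack between 0.086 and 0.112 m)) and x of blue_jar_mid in the frame of white_rack between -0.013 and 0.013 m and z of blue_jar_mid in the frame of white_rack between 0.039 and 0.049 m and ((y of green_tile in the frame of walnut_tray between 0.079 and 0.119 m and y of green_jar_mid in the frame of white_rack between -0.112 and -0.086 m) or (y of green_tile in the frame of walnut_tray between 0.013 and 0.053 m and y of green_jar_mid in the frame of white_rack between -0.046 and -0.02 m) or (y of green_tile in the frame of walnut_tray between -0.053 and -0.013 m and y of green_jar_mid in the frame of white_rack between 0.02 and 0.046 m) or (y of green_tile in the frame of walnut_tray between -0.119 and -0.079 m and y of green_jar_mid in the frame of white_rack between 0.086 and 0.112 m)) and x of green_jar_mid in the frame of white_rack between -0.013 and 0.013 m and z of green_jar_mid in the frame of white_rack between 0.039 and 0.049 m); the robot touches nothing.
It fails at once if a jar is tipped over (beyond 0.6 rad) (angle between any of red_jar_mid, yellow_jar_mid, blue_jar_mid, green_jar_mid's own z axis and vertical above 0.6 rad).
It fails at once if the pitcher is moved by more than 30 mm (distance of pitcher_mid from where it was at the start of the episode above 0.03 m).
It fails at once if the canister is moved by more than 30 mm (distance of canister_mid from where it was at the start of the episode above 0.03 m).
It also fails if it takes over 107 s, if anything falls off the work surface, if the arm or the gripper's body presses on something with over 40 N, if the wrist force passes 120 N, or if a joint passes its speed limit or range.

## Working session

There is one attempt and no reset: what is moved stays moved. The work goes in short steps, Python scripts to look and compute and a shell command to move; the robot and the scene stay as the last step left them, time stands still between calls to the robot, and variables do not carry over. Pictures are saved under pics/ and viewed, at most 14 in all, crops included, and the job is handed in when it is done.

```bash
mkdir -p pics
python3 - <<'E'
from rig import readout, vision
import cv2
for n in("top","side"):
    cv2.imwrite(f"pics/{n}0.png",vision.get_image(n)); p=vision.camera_params(n); print(n,p)
    R=cv2.Rodrigues(p["rvec"])[0] if not isinstance(p["rvec"],list) else None
print(readout.get_state())
E
```

```text
top {'intrinsics': array([[519.6186864 ,   0.        , 310.73041625],
       [  0.        , 519.6186864 , 215.7958564 ],
       [  0.        ,   0.        ,   1.        ]]), 'rvec': array([ 2.24532766, -1.94895703,  0.20572628]), 'tvec': array([-0.06900732,  0.61113748,  0.93062296])}
side {'intrinsics': array([[374.06588619,   0.        , 319.16774623],
       [  0.        , 374.06588619, 200.10674361],
       [  0.        ,   0.        ,   1.        ]]), 'rvec': array([ 2.21801451e+00, -6.96033257e-02,  1.62945657e-03]), 'tvec': array([-0.59584169,  0.10743165,  0.87336411])}
{'clock': 0.1, 'qpos': array([ 1.20901260e+00,  2.76551847e-01,  1.50599316e+00,  3.86228956e-06,
        1.36070546e+00, -1.20983911e-01]), 'qd': array([ 1.40750051e-03, -1.87980444e-03, -3.49525485e-03,  4.92724512e-04,
       -9.61440028e-05,  1.27079841e-04]), 'effort': array([ 7.82596471e-04, -4.17700839e+01, -2.46402133e+01, -3.51181061e-04,
        6.02893488e-03,  1.05013163e-05]), 'position': array([0.13695536, 0.55797451, 0.23052008]), 'ee_rot': array([-1.99981066e-04,  1.20109591e-01,  9.92760293e-01, -8.04424425e-04]), 'contact_force': array([ 0.29815875,  0.04346157, -0.25519113]), 'moment': array([0.01104505, 0.01752296, 0.04627435]), 'gripper_force': 0.0, 'width': 0.08528208255834813}
```

View pics/top0.png

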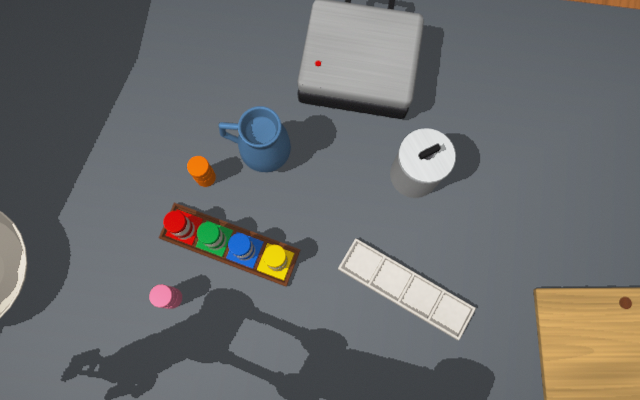

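View pics/side0.png

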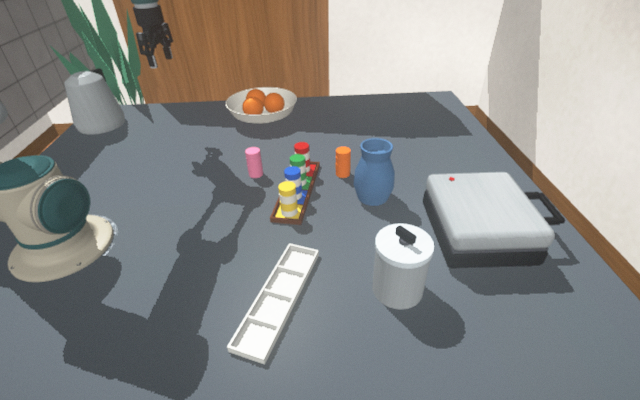

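The top view shows, left to right, red (178,222), green (210,235), blue (241,246) and yellow (275,258). The rack cells run from (362,262) to (452,314). The side view shows the same row, plus orange and pink decoys away from it. Next I'll enlarge crops.

Run:
```python
import cv2,numpy as np
t=cv2.imread("pics/top0.png");s=cv2.imread("pics/side0.png")
a=cv2.resize(t[195:345,150:350],None,fx=4,fy=4,interpolation=0)
b=cv2.resize(s[130:230,250:350],None,fx=6,fy=6,interpolation=0)
cv2.imwrite("pics/c1.png",a);cv2.imwrite("pics/c2.png",b)
```

```text
(no output)
```

View pics/c1.png

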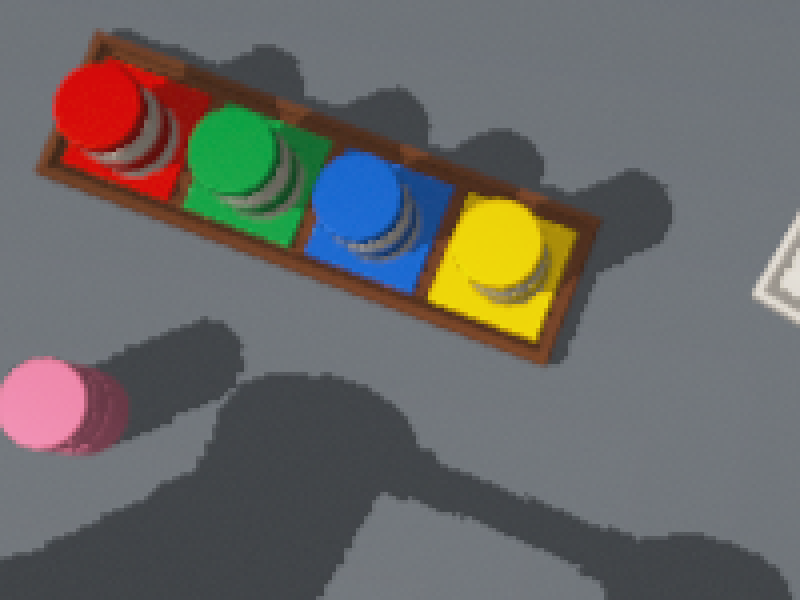

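View pics/c2.png

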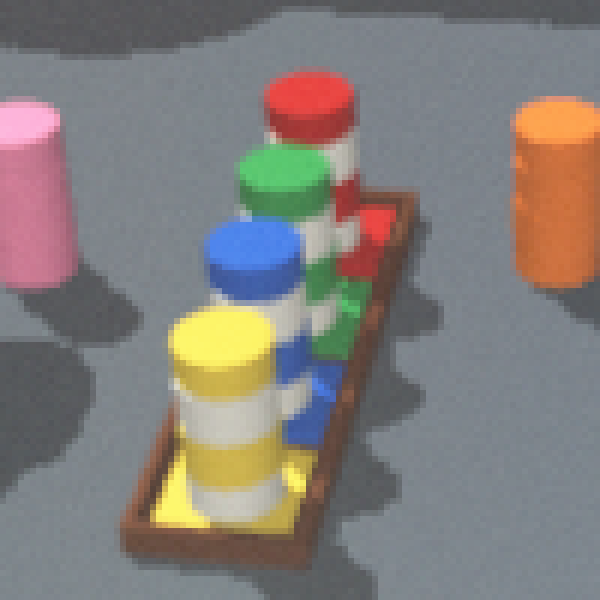

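Lids are at about (99,107), (234,151), (356,195) and (498,242) in the 4x top crop. In the side crop all four lids are clear as well. Next I'll measure by code.

```bash
cat > h.py <<'E'
import cv2,numpy as np
from rig import vision
def cam(n):
    p=vision.camera_params(n);return p["intrinsics"],cv2.Rodrigues(np.array(p["rvec"]))[0],np.array(p["tvec"]).reshape(3,1)
def onplane(n,px,z):
    K,R,t=cam(n);px=np.atleast_2d(px).astype(float)
    d=R.T@np.linalg.inv(K)@np.c_[px,np.ones(len(px))].T;C=-R.T@t
    return (C+d*(z-C[2])/d[2]).T
def proj(n,P):
    K,R,t=cam(n);return cv2.projectPoints(np.array(P,float).reshape(-1,1,3),cv2.Rodrigues(R)[0],t,K,None)[0][:,0]
def tri(a,b):
    P=[K@np.c_[R,t] for K,R,t in(cam("top"),cam("side"))]
    X=cv2.triangulatePoints(P[0],P[1],np.array(a,float).T,np.array(b,float).T);return (X[:3]/X[3]).T
HUE=dict(red=0,yellow=27,blue=109,green=70)
def cmask(img,c,tol=8):
    h,s,v=cv2.split(cv2.cvtColor(img,cv2.COLOR_BGR2HSV));d=(h.astype(int)-HUE[c]+90)%180-90
    return ((abs(d)<=tol)&(s>110)&(v>60)).astype(np.uint8)*255
def comps(m,amin=15):
    n,l,st,ce=cv2.connectedComponentsWithStats(m);return [(l==i,st[i],ce[i]) for i in range(1,n) if st[i,4]>=amin]
def toplid(img,c,guess):
    x,y=np.round(guess).astype(int)-20
    g=cv2.resize(img[y:y+40,x:x+40],None,fx=8,fy=8,interpolation=cv2.INTER_CUBIC)
    g=cv2.GaussianBlur(g,(0,0),3).max(axis=2)
    q=cv2.HoughCircles(g,cv2.HOUGH_GRADIENT,1,400,param1=60,param2=8,minRadius=78,maxRadius=100)[0][0]
    return q[:2]/8+[x-.44,y-.44],q[2]/8
def sidelid(img,c):
    m=cmask(img,c);m[:,:250]=0;m[:,350:]=0;m[:130]=0;m[240:]=0
    k=min(comps(m),key=lambda k:k[1][1]);st=k[1]
    top=[np.where(k[0][:,x])[0].min() for x in range(st[0],st[0]+st[2]) if k[0][:,x].any()]
    return st
E
python3 - <<'E'
from h import *
t=cv2.imread("pics/top0.png");s=cv2.imread("pics/side0.png")
G=dict(red=(174.75,221.75),green=(208.5,232.75),blue=(239,243.75),yellow=(274.5,255.5))
for c,g in G.items():
    a,r=toplid(t,c,g);st=sidelid(s,c)
    # rim ellipse: centre = top + half minor axis; minor/major from the view elevation
    K,R,T=cam("side");P0=onplane("top",a,.089)[0];C=(-R.T@T)[:,0];v=C-P0;sl=v[2]/np.linalg.norm(v)
    b=[st[0]+(st[2]-1)/2,st[1]-.5+st[2]/2*sl]
    print(c,"top",a.round(1),round(r,1),"side",st[:4],np.round(b,1),"tri",tri([a],[b])[0].round(4),"plane",P0.round(4))
# rack
for n,im in(("top",t),("side",s)):
    hsv=cv2.cvtColor(im,cv2.COLOR_BGR2HSV)
    m=((hsv[...,1]<45)&(hsv[...,2]>(150 if n=="top" else 140))).astype(np.uint8)*255
    m=cv2.morphologyEx(m,cv2.MORPH_CLOSE,np.ones((5,5)))
    for k in comps(m,800):
        if n=="top" and not(320<k[2][0]<480 and k[2][1]>230):continue
        if n=="side" and not(220<k[2][0]<330 and k[2][1]>230):continue
        cc=cv2.findContours(k[0].astype(np.uint8),0,2)[0][0]
        q=cv2.approxPolyDP(cv2.convexHull(cc),6,True)[:,0]
        print("rack",n,k[1],q.tolist(),cv2.minAreaRect(cc))
hsv=cv2.cvtColor(t,cv2.COLOR_BGR2HSV)
P=None
m=(hsv[...,1]>90).astype(np.uint8)*255;m[:195]=0;m[300:]=0;m[:,:155]=0;m[:,320:]=0
k=max(comps(m,800),key=lambda k:k[1][4]);cc=cv2.findContours(k[0].astype(np.uint8),0,2)[0][0]
print("tray",cv2.approxPolyDP(cv2.convexHull(cc),6,True)[:,0].tolist())
E
```

```text
red top [173.5 220.9] 10.6 side [294 142  15  12] [301.  145.1] tri [0.5631 0.2684 0.0906] plane [0.5641 0.269  0.089 ]
green top [207.7 232.7] 11.6 side [290 155  14  11] [296.5 158.1] tri [0.5502 0.2015 0.089 ] plane [0.5509 0.2016 0.089 ]
blue top [238.9 243.2] 10.8 side [284 166  17  14] [292.  170.1] tri [0.5387 0.1407 0.0906] plane [0.5396 0.141  0.089 ]
yellow top [274.1 255.2] 11.1 side [278 181  18  15] [286.5 185.6] tri [0.5259 0.0728 0.0907] plane [0.5267 0.0731 0.089 ]
rack top [ 338  239  137  101 5111] [[354, 239], [474, 307], [459, 339], [338, 269]] ((406.7781066894531, 288.5296630859375), (141.27978515625, 36.78139877319336), 30.596010208129883)
tray [[165, 215], [179, 204], [299, 249], [286, 285], [160, 238]]
```

Run:
```python
from h import *
t=cv2.imread("pics/top0.png");s=cv2.imread("pics/side0.png")
def rackquad(im,n):
    hsv=cv2.cvtColor(im,cv2.COLOR_BGR2HSV);v=hsv[...,2];S=hsv[...,1]
    roi=np.zeros(v.shape,bool)
    if n=="top":roi[225:350,325:490]=1
    else:roi[236:370,220:330]=1
    m=((v>(150))&(S<50)&roi).astype(np.uint8)*255
    k=max(comps(cv2.morphologyEx(m,cv2.MORPH_CLOSE,np.ones((5,5)))),key=lambda k:k[1][4])
    cc=cv2.findContours(k[0].astype(np.uint8),0,2)[0][0]
    return cv2.convexHull(cc),k[1]
for n,im in(("top",t),("side",s)):
    h,st=rackquad(im,n);print(n,st)
    q=cv2.approxPolyDP(h,5,True)[:,0];print(q.tolist())
    for z in(0,.016):
        w=onplane(n,h[:,0],z)[:,:2].astype(np.float32)*1000
        print(z,cv2.minAreaRect(w))
```

```text
top [ 338  239  137  101 5111]
[[354, 239], [474, 307], [459, 339], [338, 269]]
0 ((510.2581787109375, -187.10887145996094), (273.2040100097656, 73.16792297363281), 67.30316925048828)
0.016 ((508.67205810546875, -184.434326171875), (268.9942626953125, 72.04054260253906), 67.30318450927734)
side [ 226  243   93  121 4718]
[[318, 249], [264, 363], [228, 351], [287, 244]]
0 ((505.24603271484375, -172.78482055664062), (287.2559814453125, 80.03494262695312), 67.49404907226562)
0.016 ((507.17340087890625, -185.8410186767578), (279.5801696777344, 77.89629364013672), 67.4940414428711)
```

```bash
cat >> h.py <<'E'
from scipy.spatial.transform import Rotation as Ro
from rig import readout
A=np.radians(90-79.2); TY=np.array([.187,.982]); RY=np.array([.386,.923])
TRAY=np.array([.5454,.1711]); RACK=np.array([.508,-.185])
SLOT=dict(red=99,green=33,blue=-33,yellow=-99)
def plan(xy,z,row):
    """tool-frame mm shift and turn units to reach xy,z pointing down with tool x along row"""
    s=readout.get_state();w,x,y,q=s["ee_rot"];r=Ro.from_quat([x,y,q,w]).as_matrix()
    row=np.array([*row,0])/np.linalg.norm(row);tz=np.array([0,0,-1.]);T=np.c_[row,np.cross(tz,row),tz]
    print("shift(mm, present axes)",(r.T@(np.array([*xy,z])-s["position"])*1e3).round(1),
      "shift(final axes)",(T.T@(np.array([*xy,z])-s["position"])*1e3).round(1),
      "turn",(Ro.from_matrix(r.T@T).as_rotvec(degrees=True)/6).round(2))
def status():
    s=readout.get_state();print({k:np.round(s[k],3).tolist() for k in("clock","position","qpos","contact_force","width","gripper_force")})
E
python3 - <<'E'
from h import *
print("canister",onplane("top",(427,155),.14),"pitcher",onplane("top",(260,128),.155))
plan([.5635,.2685],.2,TY)
for d in(99,33,-33,-99):print(TRAY+TY*d/1e3)
E
python3 -m handwheel '[[[0,0,0],[0,0,1],-1],[[0,0,0],[0,0,1],-1],[[0,0,0],[0,0,1],-1],[[0,0,0],[0,0,1],-1],[[0,0,0],[0,0,1],-1],[[0,0,0],[0,0,1],-1],[[0,0,0],[0,0,1],-1],[[0,0,0],[0,0,1],-1],[[0,0,0],[0,0,1],-1],[[0,0,0],[0,0,1],-1],[[0,0,0],[0,0,1],-1],[[0,0,0],[0,0,1],-1],[[0,0,0],[0,0,1],-1],[[0,0,0],[0,0,1],-1],[[0,0,0],[0,0,0.5],-1]]' 40
python3 -c "
from h import *
plan([.5635,.2685],.16,TY);status()"
```

```text
canister [[ 0.74007831 -0.17768339  0.14      ]] pitcher [[0.74324137 0.12822924 0.155     ]]
shift(mm, present axes) [-483.3 -179.3   30.7] shift(final axes) [-204.6  473.2   30.5] turn [-1.00e-02  1.00e-02  1.45e+01]
[0.563913 0.268318]
[0.551571 0.203506]
[0.539229 0.138694]
[0.526887 0.073882]
clock: 1.98
position: [0.137, 0.5581, 0.2308]
ee_rot: [0.0, 0.771, 0.637, -0.0]
contact_force: [0.2, 0.2, 1.0]
width: 0.0854
gripper_force: 0.0
shift(mm, present axes) [-203.6  473.6   70.9] shift(final axes) [-204.7  473.1   70.8] turn [-0.    0.01 -0.02]
{'clock': 1.975, 'position': [0.137, 0.558, 0.231], 'qpos': [1.209, 0.276, 1.506, 0.0, 1.361, 1.399], 'contact_force': [0.151, 0.155, 0.999], 'width': 0.085, 'gripper_force': 0.0}
```

```bash
python3 -m handwheel '[[[-15,34,5],[0,0,0],-1],[[-15,34,5],[0,0,0],-1],[[-15,34,5],[0,0,0],-1],[[-15,34,5],[0,0,0],-1],[[-15,34,5],[0,0,0],-1],[[-15,34,5],[0,0,0],-1],[[-15,34,5],[0,0,0],-1],[[-15,34,5],[0,0,0],-1],[[-15,34,5],[0,0,0],-1],[[-15,34,5],[0,0,0],-1],[[-15,34,5],[0,0,0],-1],[[-15,34,5],[0,0,0],-1],[[-15,34,5],[0,0,0],-1],[[-9,31,5],[0,0,0],-1],[[0,0,0],[0,0,0],-1],[[0,0,0],[0,0,0],-1]]'
python3 - <<'E'
from h import *
plan([.5637,.2684],.041,TY);status()
a=vision.get_image("side");cv2.imwrite("pics/s1.png",cv2.resize(a[60:260,180:400],None,fx=3,fy=3))
E
```

```text
clock: 3.98
position: [0.5627, 0.2695, 0.1608]
ee_rot: [-0.001, 0.771, 0.637, -0.001]
contact_force: [-0.8, 0.4, 0.3]
width: 0.0851
gripper_force: 0.0
shift(mm, present axes) [ -0.9   1.4 119.8] shift(final axes) [ -0.9   1.1 119.8] turn [-0.02  0.   -0.01]
{'clock': 3.975, 'position': [0.563, 0.269, 0.161], 'qpos': [0.335, 0.394, 1.506, 0.001, 1.244, 0.523], 'contact_force': [-0.767, 0.366, 0.286], 'width': 0.085, 'gripper_force': 0.0}
```

View pics/s1.png

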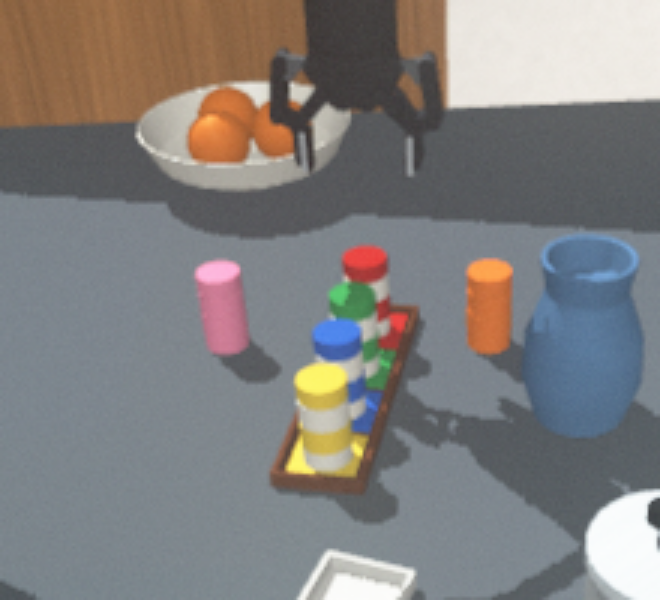

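The fingers hang centred over the red jar, with tips at (357,170) in the crop, i.e. column 299. The jars are undisturbed. Descend and grip.

```bash
python3 -m handwheel '[[[-0.5,0.7,30],[0,0,0],-1],[[0,0,30],[0,0,0],-1],[[0,0,25],[0,0,0],-1],[[0,0,20],[0,0,0],-1],[[0,0,15],[0,0,0],-1],[[0,0,0],[0,0,0],-1],[[0,0,0],[0,0,0],0],[[0,0,0],[0,0,0],0],[[0,0,0],[0,0,0],0.3],[[0,0,0],[0,0,0],1],[[0,0,0],[0,0,0],1],[[0,0,0],[0,0,0],1],[[0,0,0],[0,0,0],1],[[0,0,-20],[0,0,0],1],[[0,0,-30],[0,0,0],1],[[0,0,-30],[0,0,0],1],[[0,0,-40],[0,0,0],1],[[0,0,0],[0,0,0],1]]' 40
python3 - <<'E'
from h import *
print(RACK-RY*.099)
plan(RACK-RY*.099,.16,RY);status()
a=vision.get_image("side");cv2.imwrite("pics/s2.png",cv2.resize(a[60:260,180:400],None,fx=2,fy=2))
E
```

```text
clock: 6.28
position: [0.5664, 0.2694, 0.1644]
ee_rot: [0.001, 0.77, 0.637, 0.003]
contact_force: [0.4, 0.5, -3.2]
width: 0.0411
gripper_force: 40.9
[ 0.469786 -0.276377]
shift(mm, present axes) [-554.3    7.3    2.5] shift(final axes) [-540.8  121.4    4.4] turn [ 0.06 -0.04  1.98]
{'clock': 6.275, 'position': [0.566, 0.269, 0.164], 'qpos': [0.333, 0.391, 1.5, -0.0, 1.243, 0.522], 'contact_force': [0.434, 0.53, -3.234], 'width': 0.041, 'gripper_force': 40.893}
```

View pics/s2.png

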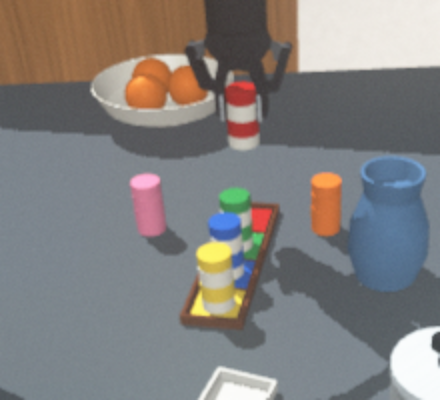

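Red is gripped and upright, and the other jars haven't moved.

```bash
python3 -m handwheel '[[[0,0,0],[0,0,1],1],[[0,0,0],[0,0,0.98],1],[[-20,4,0],[0,0,0],1],[[-38,8.6,0],[0,0,0],1],[[-38,8.6,0],[0,0,0],1],[[-38,8.6,0],[0,0,0],1],[[-38,8.6,0],[0,0,0],1],[[-38,8.6,0],[0,0,0],1],[[-38,8.6,0],[0,0,0],1],[[-38,8.6,0],[0,0,0],1],[[-38,8.6,0],[0,0,0],1],[[-38,8.6,0],[0,0,0],1],[[-38,8.6,0],[0,0,0],1],[[-38,8.6,0],[0,0,0],1],[[-38,8.6,0],[0,0,0],1],[[-38,8.6,0],[0,0,0],1],[[-24,4,0],[0,0,0],1],[[0,0,0],[0,0,0],1],[[0,0,0],[0,0,0],1]]'
python3 - <<'E'
from h import *
plan(RACK-RY*.099,.036,RY);status()
t=vision.get_image("top");s=vision.get_image("side")
cv2.imwrite("pics/t3.png",t);cv2.imwrite("pics/s3.png",s)
cv2.imwrite("pics/v3.png",np.hstack([cv2.resize(t[200:370,320:520],None,fx=2,fy=2),cv2.resize(s[180:370,180:370],None,fx=1.79,fy=1.79)[:340]]))
E
```

```text
clock: 8.7
position: [0.466, -0.273, 0.1604]
ee_rot: [-0.001, 0.832, 0.554, -0.0]
contact_force: [0.2, 0.0, -1.4]
width: 0.0412
gripper_force: 40.8
shift(mm, present axes) [ -1.8   5.  124.4] shift(final axes) [ -1.7   4.7 124.4] turn [-0.02 -0.01  0.  ]
{'clock': 8.7, 'position': [0.466, -0.273, 0.16], 'qpos': [-0.659, 0.275, 1.691, 0.0, 1.178, -0.264], 'contact_force': [0.236, 0.046, -1.393], 'width': 0.041, 'gripper_force': 40.81}
```

View pics/v3.png

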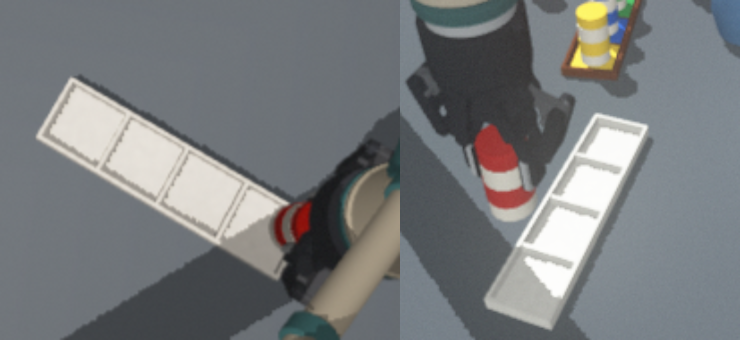

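Red hangs next to the end cell, with its bottom centre at about (242.6,297) in the side picture. I'll check that against the measured cell.

Run:
```python
from h import *
print(onplane("side",(242.6,296.5),.128).round(3), proj("side",[.466,-.273,.128]), proj("side",[.470,-.276,.004]), proj("top",[[.470,-.276,.004],[.546,-.094,.004]]))
```

```text
[[ 0.466 -0.28   0.128]] [[243.35119856 292.998055  ]] [[255.65148944 339.4502634 ]] [[449.0276907  314.65008624]
 [361.27544746 263.24579894]]
```

```bash
python3 -m handwheel '[[[-1.7,4.7,20],[0,0,0],1],[[0,0,30],[0,0,0],1],[[0,0,30],[0,0,0],1],[[0,0,22],[0,0,0],1],[[0,0,12],[0,0,0],1],[[0,0,6],[0,0,0],1],[[0,0,2],[0,0,0],1],[[0,0,0],[0,0,0],1],[[0,0,0],[0,0,0],1]]'
python3 - <<'E'
from h import *
plan(RACK-RY*.099,.0355,RY)
t=vision.get_image("top");s=vision.get_image("side")
cv2.imwrite("pics/v4.png",cv2.resize(s[220:370,180:370],None,fx=3,fy=3))
E
```

```text
clock: 9.93
position: [0.4713, -0.2775, 0.0399]
ee_rot: [0.001, 0.832, 0.554, 0.0]
contact_force: [-0.1, -0.2, -1.6]
width: 0.0413
gripper_force: 40.8
shift(mm, present axes) [ 0.4 -1.9  4.4] shift(final axes) [ 0.4 -1.8  4.4] turn [0.01 0.   0.  ]
```

View pics/v4.png

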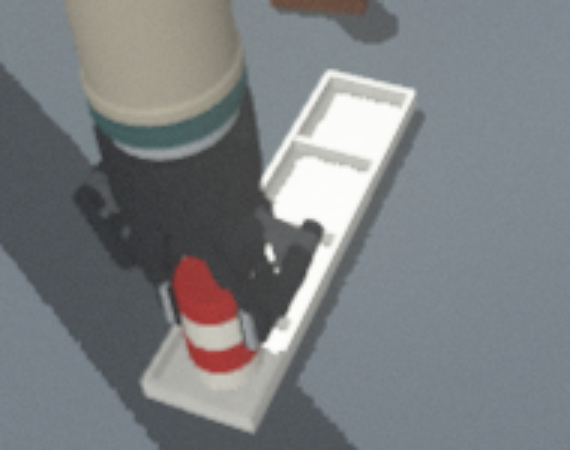

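Red is inside the end cell and centred. Lower it onto the floor.

```bash
python3 -m handwheel '[[[0,-1,1.5],[0,0,0],1],[[0,-0.5,1],[0,0,0],1],[[0,0,0.8],[0,0,0],1],[[0,0,0],[0,0,0],1]]'
```

```text
clock: 10.52
position: [0.4697, -0.2767, 0.0373]
ee_rot: [0.0, 0.832, 0.554, 0.0]
contact_force: [-1.6, 1.5, 8.5]
width: 0.0409
gripper_force: 41.7
```

```bash
python3 -m handwheel '[[[0,0,0],[0,0,0],0],[[0,0,0],[0,0,0],-0.5],[[0,0,0],[0,0,0],-1],[[0,0,0],[0,0,0],-1],[[0,0,0],[0,0,0],-1],[[0,0,-20],[0,0,0],-1],[[0,0,-40],[0,0,0],-1],[[0,0,-40],[0,0,0],-1],[[0,0,-25],[0,0,-1],-1],[[0,0,0],[0,0,-1],-1],[[0,0,0],[0,0,0],-1]]'
python3 - <<'E'
from h import *
plan([.551,.2025],.16,TY);status()
E
```

```text
clock: 11.9
position: [0.4695, -0.2765, 0.1612]
ee_rot: [0.0, 0.77, 0.638, 0.0]
contact_force: [0.4, 0.8, -0.7]
width: 0.0847
gripper_force: 0.0
shift(mm, present axes) [485.8  -9.3   1.2] shift(final axes) [485.8  -9.6   1.2] turn [0.   0.   0.01]
{'clock': 11.9, 'position': [0.47, -0.277, 0.161], 'qpos': [-0.66, 0.28, 1.682, 0.0, 1.18, -0.472], 'contact_force': [0.376, 0.789, -0.733], 'width': 0.085, 'gripper_force': 0.0}
```

```bash
python3 -m handwheel '[[[20,0,0],[0,0,0],-1],[[40,-0.8,0],[0,0,0],-1],[[40,-0.8,0],[0,0,0],-1],[[40,-0.8,0],[0,0,0],-1],[[40,-0.8,0],[0,0,0],-1],[[40,-0.8,0],[0,0,0],-1],[[40,-0.8,0],[0,0,0],-1],[[40,-0.8,0],[0,0,0],-1],[[40,-0.8,0],[0,0,0],-1],[[40,-0.8,0],[0,0,0],-1],[[40,-0.8,0],[0,0,0],-1],[[40,-0.8,0],[0,0,0],-1],[[25.8,-0.8,0],[0,0,0],-1],[[0,0,0],[0,0,0],-1],[[0,0,0],[0,0,0],-1]]'
python3 - <<'E'
from h import *
plan([.551,.2025],.041,TY);status()
t=vision.get_image("top");s=vision.get_image("side")
cv2.imwrite("pics/t5.png",t);cv2.imwrite("pics/v5.png",cv2.resize(s[60:380,180:420],None,fx=1.8,fy=1.8))
E
```

```text
clock: 13.78
position: [0.5491, 0.2025, 0.1605]
ee_rot: [-0.0, 0.77, 0.638, -0.001]
contact_force: [-0.3, -0.6, -0.3]
width: 0.0858
gripper_force: 0.0
shift(mm, present axes) [  0.5   2.1 119.5] shift(final axes) [  0.4   1.9 119.5] turn [-0.01  0.01  0.02]
{'clock': 13.775, 'position': [0.549, 0.202, 0.16], 'qpos': [0.235, 0.339, 1.594, -0.0, 1.21, 0.421], 'contact_force': [-0.278, -0.639, -0.303], 'width': 0.086, 'gripper_force': 0.0}
```

View pics/v5.png

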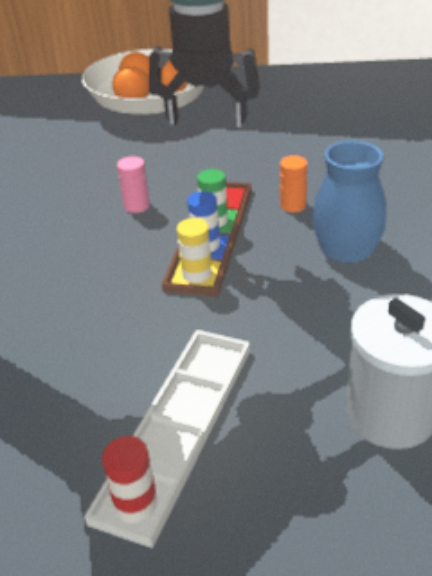

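Red stands upright in the end cell, at about (130,480) in the crop. The gripper is over green. I'll measure red's offset and grasp green.

```bash
python3 - <<'E'
from h import *
t=cv2.imread("pics/t5.png");g=proj("top",[.4698,-.2764,.084])[0]
a,r=toplid(t,"red",g);p=onplane("top",a,.084)[0,:2]
d=p-(RACK-RY*.099);print(a,r,p,"row err",d@RY,"cross",d@[RY[1],-RY[0]])
E
python3 -m handwheel '[[[0.5,2,30],[0,0,0],-1],[[0,0,30],[0,0,0],-1],[[0,0,25],[0,0,0],-1],[[0,0,20],[0,0,0],-1],[[0,0,14.5],[0,0,0],-1],[[0,0,0],[0,0,0],-1],[[0,0,0],[0,0,0],0],[[0,0,0],[0,0,0],0],[[0,0,0],[0,0,0],0.3],[[0,0,0],[0,0,0],1],[[0,0,0],[0,0,0],1],[[0,0,0],[0,0,0],1],[[0,0,0],[0,0,0],1],[[0,0,-20],[0,0,0],1],[[0,0,-30],[0,0,0],1],[[0,0,-30],[0,0,0],1],[[0,0,-40],[0,0,0],1],[[0,0,0],[0,0,1],1],[[0,0,0],[0,0,0.98],1],[[0,0,0],[0,0,0],1]]' 40
python3 - <<'E'
from h import *
plan(RACK-RY*.033,.16,RY);status()
E
```

```text
[462.1225 313.7475] 12.1 [ 0.47007451 -0.27894975] row err -0.0022632862330813574 cross 0.0012593753579113651
clock: 16.38
position: [0.5519, 0.2027, 0.1612]
ee_rot: [-0.0, 0.831, 0.556, -0.0]
contact_force: [-0.1, 0.7, -2.1]
width: 0.0412
gripper_force: 40.8
shift(mm, present axes) [-408.   107.5    1.2] shift(final axes) [-407.6  109.     1.2] turn [-0.    0.    0.04]
{'clock': 16.375, 'position': [0.552, 0.203, 0.161], 'qpos': [0.234, 0.342, 1.588, -0.0, 1.212, 0.626], 'contact_force': [-0.066, 0.663, -2.125], 'width': 0.041, 'gripper_force': 40.789}
```

```bash
python3 -m handwheel '[[[-18,4,0],[0,0,0],1],[[-37,10,0],[0,0,0],1],[[-37,10,0],[0,0,0],1],[[-37,10,0],[0,0,0],1],[[-37,10,0],[0,0,0],1],[[-37,10,0],[0,0,0],1],[[-37,10,0],[0,0,0],1],[[-37,10,0],[0,0,0],1],[[-37,10,0],[0,0,0],1],[[-37,10,0],[0,0,0],1],[[-37,10,0],[0,0,0],1],[[-20,4.5,0],[0,0,0],1],[[0,0,0],[0,0,0],1],[[0,0,0],[0,0,0],1],[[0,0,0],[0,0,0],1]]'
python3 - <<'E'
from h import *
plan(RACK-RY*.033,.040,RY);status()
E
```

```text
clock: 18.25
position: [0.4959, -0.2144, 0.1615]
ee_rot: [-0.0, 0.831, 0.556, 0.0]
contact_force: [0.2, 0.6, -2.6]
width: 0.0413
gripper_force: 40.8
shift(mm, present axes) [ -1.3  -0.2 121.5] shift(final axes) [ -1.2  -0.2 121.5] turn [-0.   -0.01  0.04]
{'clock': 18.25, 'position': [0.496, -0.214, 0.161], 'qpos': [-0.537, 0.274, 1.69, 0.001, 1.178, -0.145], 'contact_force': [0.218, 0.625, -2.623], 'width': 0.041, 'gripper_force': 40.754}
```

```bash
python3 -m handwheel '[[[-1,0,20],[0,0,0],1],[[0,0,30],[0,0,0],1],[[0,0,30],[0,0,0],1],[[0,0,22],[0,0,0],1],[[0,0,12],[0,0,0],1],[[0,0,6],[0,0,0],1],[[0,0,2],[0,0,0],1],[[0,0,1.2],[0,0,0],1],[[0,0,0],[0,0,0],1],[[0,0,0],[0,0,0],1]]'
python3 -c "
from h import *
plan(RACK-RY*.033,.0373,RY)"
```

```text
clock: 19.5
position: [0.4957, -0.2168, 0.0387]
ee_rot: [0.0, 0.832, 0.555, 0.0]
contact_force: [-0.3, -0.1, -1.6]
width: 0.0411
gripper_force: 40.8
shift(mm, present axes) [ 1.1 -0.9  1.4] shift(final axes) [ 1.1 -0.9  1.4] turn [0.01 0.   0.02]
```

```bash
python3 -m handwheel '[[[1,-0.8,1],[0,0,0],1],[[0,0,0.7],[0,0,0],1],[[0,0,0],[0,0,0],1]]'
```

```text
clock: 19.88
position: [0.4954, -0.2156, 0.0375]
ee_rot: [0.0, 0.832, 0.555, 0.0]
contact_force: [-1.9, 0.4, 5.7]
width: 0.0411
gripper_force: 41.3
```

Green has touched the floor. Release it and go to blue.

```bash
python3 -m handwheel '[[[0,0,0],[0,0,0],0],[[0,0,0],[0,0,0],-0.5],[[0,0,0],[0,0,0],-1],[[0,0,0],[0,0,0],-1],[[0,0,0],[0,0,0],-1],[[0,0,-20],[0,0,0],-1],[[0,0,-40],[0,0,0],-1],[[0,0,-40],[0,0,0],-1],[[0,0,-24],[0,0,-1],-1],[[0,0,0],[0,0,-1],-1],[[0,0,0],[0,0,0],-1]]'
python3 - <<'E'
from h import *
plan([.539,.1398],.16,TY)
E
```

```text
clock: 21.25
position: [0.4951, -0.2153, 0.1608]
ee_rot: [0.0, 0.77, 0.639, 0.0]
contact_force: [-0.2, 0.2, -0.3]
width: 0.0855
gripper_force: 0.0
shift(mm, present axes) [357.1 -22.3   0.8] shift(final axes) [357.1 -23.3   0.8] turn [0.   0.   0.03]
```

```bash
python3 -m handwheel '[[[20,-1,0],[0,0,0],-1],[[40,-2.5,0],[0,0,0],-1],[[40,-2.5,0],[0,0,0],-1],[[40,-2.5,0],[0,0,0],-1],[[40,-2.5,0],[0,0,0],-1],[[40,-2.5,0],[0,0,0],-1],[[40,-2.5,0],[0,0,0],-1],[[40,-2.5,0],[0,0,0],-1],[[37,-2.5,0],[0,0,0],-1],[[20,-1.5,0],[0,0,0],-1],[[0,0,0],[0,0,0],-1],[[0,0,0],[0,0,0],-1],[[0,0,0],[0,0,0],-1]]'
python3 - <<'E'
from h import *
plan([.539,.1398],.041,TY)
t=vision.get_image("top");s=vision.get_image("side")
cv2.imwrite("pics/t6.png",t);cv2.imwrite("pics/v6.png",cv2.resize(s[60:380,180:420],None,fx=1.8,fy=1.8))
g=proj("top",[*(RACK-RY*.033),.084])[0]
a,r=toplid(t,"green",g);p=onplane("top",a,.084)[0,:2]
d=p-(RACK-RY*.033);print(a,r,p,"row err",d@RY,"cross",d@[RY[1],-RY[0]])
E
```

```text
clock: 22.88
position: [0.5383, 0.1385, 0.1606]
ee_rot: [0.0, 0.77, 0.638, -0.0]
contact_force: [0.9, -0.9, -0.8]
width: 0.0852
gripper_force: 0.0
shift(mm, present axes) [  1.5   0.5 119.6] shift(final axes) [  1.4   0.4 119.6] turn [-0.    0.    0.02]
[421.4975 296.1225] 11.4875 [ 0.49113621 -0.20335765] row err 0.009576992296828603 cross -0.008479224013868844
```

View pics/v6.png

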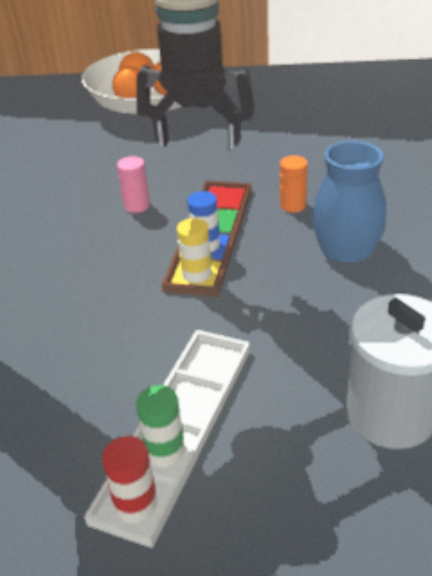

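Green stands in the second cell at (160,430) in the crop. The circle fit reads about 9 mm off, which may be a bad edge, so I'll check it with the colour mask while grasping blue.

```bash
python3 - <<'E'
from h import *
t=cv2.imread("pics/t6.png")
for c,k in(("red",-.099),("green",-.033)):
    m=cmask(t,c,12);m[:225]=0;m[:,:330]=0
    kk=max(comps(m),key=lambda k:k[1][4])
    v=cv2.cvtColor(t,cv2.COLOR_BGR2HSV)[...,2]
    print(c,kk[1],kk[2],cv2.minEnclosingCircle(np.argwhere(kk[0])[:,::-1].astype(np.float32)),proj("top",[*(RACK+RY*k),.084]))
E
python3 -m handwheel '[[[1.2,0.5,30],[0,0,0],-1],[[0,0,30],[0,0,0],-1],[[0,0,25],[0,0,0],-1],[[0,0,20],[0,0,0],-1],[[0,0,14.5],[0,0,0],-1],[[0,0,0],[0,0,0],-1],[[0,0,0],[0,0,0],0],[[0,0,0],[0,0,0],0],[[0,0,0],[0,0,0],0.3],[[0,0,0],[0,0,0],1],[[0,0,0],[0,0,0],1],[[0,0,0],[0,0,0],1],[[0,0,0],[0,0,0],1],[[0,0,-20],[0,0,0],1],[[0,0,-30],[0,0,0],1],[[0,0,-30],[0,0,0],1],[[0,0,-40],[0,0,0],1],[[0,0,0],[0,0,1],1],[[0,0,0],[0,0,0.98],1],[[0,0,0],[0,0,0],1]]' 40
python3 - <<'E'
from h import *
plan(RACK+RY*.033,.16,RY)
E
```

```text
red [448 302  25  23 454] [460.04405286 313.35903084] ((460.0, 313.5), 12.500100135803223) [[460.68529655 313.70438561]]
green [417 284  23  22 406] [428.02955665 294.5       ] ((428.0, 294.5), 11.543496131896973) [[428.3486297  294.79934601]]
clock: 25.48
position: [0.5389, 0.1407, 0.1608]
ee_rot: [-0.0, 0.831, 0.557, -0.0]
contact_force: [0.2, 0.9, -2.3]
width: 0.0414
gripper_force: 40.9
shift(mm, present axes) [-280.    95.6    0.8] shift(final axes) [-279.4   97.2    0.8] turn [-0.    0.    0.06]
```

The mask fits put both jars within 1 px of their cell centres, so the circle fit was wrong. Carry blue.

```bash
python3 -m handwheel '[[[-18,5,0],[0,0,0],1],[[-35,12.5,0],[0,0,0],1],[[-35,12.5,0],[0,0,0],1],[[-35,12.5,0],[0,0,0],1],[[-35,12.5,0],[0,0,0],1],[[-35,12.5,0],[0,0,0],1],[[-35,12.5,0],[0,0,0],1],[[-34,12,0],[0,0,0],1],[[-17.5,4.5,0],[0,0,0],1],[[0,0,0],[0,0,0],1],[[0,0,0],[0,0,0],1],[[0,0,0],[0,0,0],1]]'
python3 - <<'E'
from h import *
plan(RACK+RY*.033,.040,RY)
E
```

```text
clock: 26.98
position: [0.5216, -0.1531, 0.1611]
ee_rot: [-0.0, 0.831, 0.557, 0.0]
contact_force: [-0.1, 0.6, -2.4]
width: 0.0413
gripper_force: 40.9
shift(mm, present axes) [ -1.7  -0.3 121.1] shift(final axes) [ -1.6  -0.3 121.1] turn [-0.   -0.01  0.06]
```

```bash
python3 -m handwheel '[[[-1,0,20],[0,0,0],1],[[0,0,30],[0,0,0],1],[[0,0,30],[0,0,0],1],[[0,0,22],[0,0,0],1],[[0,0,12],[0,0,0],1],[[0,0,6],[0,0,0],1],[[0,0,2],[0,0,0],1],[[0,0,0.8],[0,0,0],1],[[0,0,0],[0,0,0],1],[[0,0,0],[0,0,0],1]]'
python3 -c "
from h import *
plan(RACK+RY*.033,.0373,RY)"
```

```text
clock: 28.22
position: [0.5215, -0.1555, 0.0387]
ee_rot: [0.0, 0.831, 0.556, 0.0]
contact_force: [-0.7, 0.5, -1.3]
width: 0.0416
gripper_force: 40.9
shift(mm, present axes) [ 0.6 -1.1  1.4] shift(final axes) [ 0.6 -1.1  1.4] turn [ 0.01 -0.    0.04]
```

```bash
python3 -m handwheel '[[[0.6,-1,1],[0,0,0],1],[[0,0,0.7],[0,0,0],1],[[0,0,0],[0,0,0],1]]'
```

```text
clock: 28.6
position: [0.5205, -0.1543, 0.0371]
ee_rot: [-0.0, 0.831, 0.556, 0.0]
contact_force: [-2.2, 0.2, 4.3]
width: 0.0411
gripper_force: 41.4
```

```bash
python3 -m handwheel '[[[0,0,0],[0,0,0],0],[[0,0,0],[0,0,0],-0.5],[[0,0,0],[0,0,0],-1],[[0,0,0],[0,0,0],-1],[[0,0,0],[0,0,0],-1],[[0,0,-20],[0,0,0],-1],[[0,0,-40],[0,0,0],-1],[[0,0,-40],[0,0,0],-1],[[0,0,-24],[0,0,-1],-1],[[0,0,0],[0,0,-1],-1],[[0,0,0],[0,0,0],-1]]'
python3 - <<'E'
from h import *
plan([.5267,.0735],.16,TY)
E
```

```text
clock: 29.98
position: [0.5206, -0.1544, 0.1609]
ee_rot: [0.0, 0.769, 0.639, 0.0]
contact_force: [-0.0, 0.4, -0.4]
width: 0.0856
gripper_force: 0.0
shift(mm, present axes) [225.2 -35.5   0.8] shift(final axes) [225.  -36.6   0.9] turn [0.   0.   0.05]
```

```bash
python3 -m handwheel '[[[20,-3,0],[0,0,0],-1],[[37,-6,0],[0,0,0],-1],[[37,-6,0],[0,0,0],-1],[[37,-6,0],[0,0,0],-1],[[37,-6,0],[0,0,0],-1],[[37,-6,0],[0,0,0],-1],[[20,-3,0],[0,0,0],-1],[[0,0,0],[0,0,0],-1],[[0,0,0],[0,0,0],-1],[[0,0,0],[0,0,0],-1]]'
python3 - <<'E'
from h import *
plan([.5267,.0735],.041,TY)
t=vision.get_image("top");s=vision.get_image("side")
cv2.imwrite("pics/v7.png",cv2.resize(s[60:380,180:420],None,fx=1.8,fy=1.8))
for c,k in(("green",-.033),("blue",.033)):
    m=cmask(t,c,12);m[:225]=0;m[:,:330]=0
    kk=max(comps(m),key=lambda k:k[1][4]);print(c,kk[1],kk[2],proj("top",[*(RACK+RY*k),.084]))
E
```

```text
clock: 31.22
position: [0.5258, 0.0727, 0.1605]
ee_rot: [-0.0, 0.769, 0.639, -0.0]
contact_force: [-0.2, -0.3, 0.5]
width: 0.0855
gripper_force: 0.0
shift(mm, present axes) [  1.    0.8 119.5] shift(final axes) [  1.    0.7 119.5] turn [-0.    0.    0.05]
green [417 284  23  22 408] [428.04166667 294.41911765] [[428.3486297  294.79934601]]
blue [385 265  23  24 412] [395.87135922 275.94417476] [[396.50193587 276.18076015]]
```

View pics/v7.png

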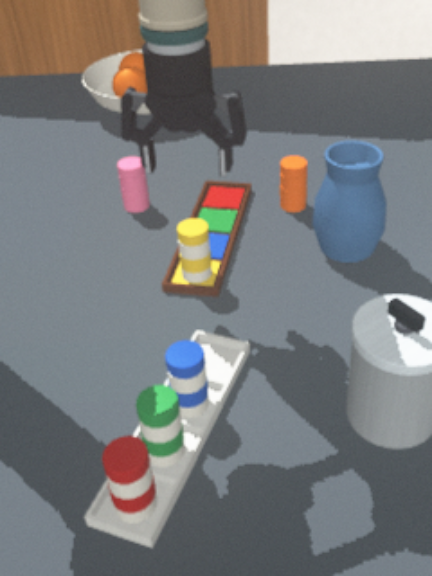

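Red, green and blue stand in cells 1 to 3, each within a pixel of centre. Yellow remains at (195,250) in the crop.

```bash
python3 -m handwheel '[[[0.8,0.8,30],[0,0,0],-1],[[0,0,30],[0,0,0],-1],[[0,0,25],[0,0,0],-1],[[0,0,20],[0,0,0],-1],[[0,0,14.5],[0,0,0],-1],[[0,0,0],[0,0,0],-1],[[0,0,0],[0,0,0],0],[[0,0,0],[0,0,0],0],[[0,0,0],[0,0,0],0.3],[[0,0,0],[0,0,0],1],[[0,0,0],[0,0,0],1],[[0,0,0],[0,0,0],1],[[0,0,0],[0,0,0],1],[[0,0,-20],[0,0,0],1],[[0,0,-30],[0,0,0],1],[[0,0,-30],[0,0,0],1],[[0,0,-40],[0,0,0],1],[[0,0,0],[0,0,1],1],[[0,0,0],[0,0,1],1],[[0,0,0],[0,0,0],1]]' 40
python3 - <<'E'
from h import *
plan(RACK+RY*.099,.16,RY)
E
```

```text
clock: 33.83
position: [0.5266, 0.0741, 0.1608]
ee_rot: [-0.0, 0.831, 0.557, -0.0]
contact_force: [-0.2, 0.4, -1.9]
width: 0.0414
gripper_force: 40.9
shift(mm, present axes) [-147.6   82.     0.8] shift(final axes) [-147.1   82.8    0.8] turn [-0.    0.    0.06]
```

```bash
python3 -m handwheel '[[[-18,8,0],[0,0,0],1],[[-28,17,0],[0,0,0],1],[[-28,17,0],[0,0,0],1],[[-28,17,0],[0,0,0],1],[[-28,17,0],[0,0,0],1],[[-17.6,6,0],[0,0,0],1],[[0,0,0],[0,0,0],1],[[0,0,0],[0,0,0],1],[[0,0,0],[0,0,0],1]]'
python3 - <<'E'
from h import *
plan(RACK+RY*.099,.040,RY)
E
```

```text
clock: 34.95
position: [0.5461, -0.0926, 0.1611]
ee_rot: [-0.0, 0.831, 0.557, 0.0]
contact_force: [-0.5, 0.3, -2.3]
width: 0.0408
gripper_force: 40.9
shift(mm, present axes) [ -1.    0.5 121.1] shift(final axes) [ -0.9   0.5 121.1] turn [-0.   -0.    0.06]
```

```bash
python3 -m handwheel '[[[-1,0,20],[0,0,0],1],[[0,0,30],[0,0,0],1],[[0,0,30],[0,0,0],1],[[0,0,22],[0,0,0],1],[[0,0,12],[0,0,0],1],[[0,0,6],[0,0,0],1],[[0,0,2],[0,0,0],1],[[0,0,0.8],[0,0,0],1],[[0,0,0],[0,0,0],1],[[0,0,0],[0,0,0],1]]'
python3 -c "
from h import *
plan(RACK+RY*.099,.0373,RY)"
```

```text
clock: 36.2
position: [0.5462, -0.0947, 0.0387]
ee_rot: [0.0, 0.831, 0.556, 0.0]
contact_force: [0.7, -0.0, -1.4]
width: 0.0411
gripper_force: 40.9
shift(mm, present axes) [ 1.  -0.4  1.4] shift(final axes) [ 1.  -0.4  1.4] turn [ 0.01 -0.    0.04]
```

```bash
python3 -m handwheel '[[[1,-0.4,1],[0,0,0],1],[[0,0,0.7],[0,0,0],1],[[0,0,0],[0,0,0],1]]'
```

```text
clock: 36.58
position: [0.546, -0.0934, 0.037]
ee_rot: [0.0, 0.831, 0.556, 0.0]
contact_force: [-1.0, -0.1, 3.4]
width: 0.0413
gripper_force: 41.4
```

```bash
python3 -m handwheel '[[[0,0,0],[0,0,0],0],[[0,0,0],[0,0,0],-0.5],[[0,0,0],[0,0,0],-1],[[0,0,0],[0,0,0],-1],[[0,0,0],[0,0,0],-1],[[0,0,-20],[0,0,0],-1],[[0,0,-40],[0,0,0],-1],[[0,0,-40],[0,0,0],-1],[[0,0,-40],[0,0,0],-1],[[40,0,0],[0,0,0],-1],[[40,0,0],[0,0,0],-1],[[40,0,0],[0,0,0],-1],[[40,0,0],[0,0,0],-1],[[0,0,0],[0,0,0],-1],[[0,0,0],[0,0,0],-1]]'
python3 - <<'E'
from h import *
t=vision.get_image("top");s=vision.get_image("side")
cv2.imwrite("pics/v8.png",np.vstack([cv2.resize(s[150:380,180:480],None,fx=1.5,fy=1.5)[:,:450],cv2.resize(t[200:330,300:500],(450,240))]))
for c,k in(("red",-.099),("green",-.033),("blue",.033),("yellow",.099)):
    m=cmask(t,c,12);m[:225]=0;m[:,:330]=0;m[:,500:]=0
    kk=max(comps(m),key=lambda k:k[1][4]);print(c,kk[1],kk[2],proj("top",[*(RACK+RY*k),.084]))
E
```

```text
clock: 38.45
position: [0.6066, 0.0541, 0.1763]
ee_rot: [0.0, 0.831, 0.556, -0.001]
contact_force: [-0.2, -0.2, -0.3]
width: 0.0852
gripper_force: 0.0
red [448 302  25  23 450] [459.95777778 313.32666667] [[460.68529655 313.70438561]]
green [417 284  23  22 406] [428.02955665 294.5       ] [[428.3486297  294.79934601]]
blue [385 265  23  24 411] [395.89781022 275.95377129] [[396.50193587 276.18076015]]
yellow [352 247  25  26 463] [364.62203024 259.07991361] [[365.1341625  257.84216635]]
```

View pics/v8.png

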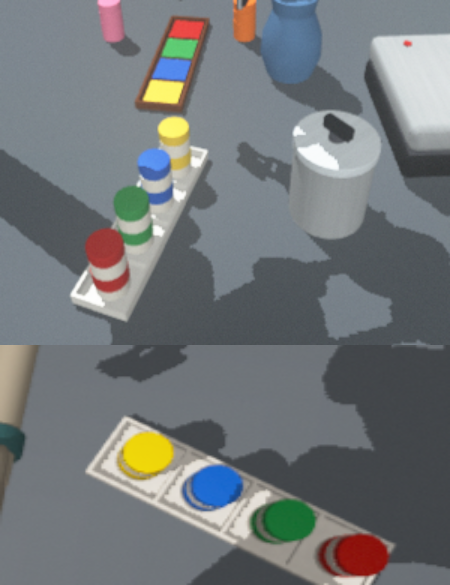

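All four jars stand upright near the middle of their cells, and the pitcher and canister haven't moved. Hand in.

```bash
python3 -c "
from rig import manip
print(manip.sign_off())"
```

```text
the job is handed in; nothing more can be done
None
```

All four jars are upright and released in the white rack in reverse order (yellow, blue, green, red from left to right), each lid within about 1.5 pixels of its cell centre in the last top picture, and the job was handed in about 38 s into the 107 s limit; the hand-in returned no verdict.

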